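# Fetch the flux jar from behind the cleaner bottles

## Task

The green-lidded jar is boxed in on the grey stand. First stand both the red can and the blue bottle in the yellow side tray, then set the green-lidded jar centred on the white disc with the black rim on the work mat, and only after that put the can back in the middle of its red pad and the bottle back in the middle of its blue pad. Keep everything upright, leave the orange-lidded jar and the circuit board where they are, and let go of everything at the end.

Things in the scene. Friction and masses are not known exactly. Their poses are not given: they have to be found in the camera images.
- red_can: Red spray can with a white band and white cap, loose, about 0.12 to 0.24 kg. Cylinder 48 mm in diameter up to 98 mm, then a shoulder and a 34 mm cap, 122 mm high in all. Origin: centre of its underside; z up its axis. Grip it round its straight upper body (60 to 98 mm above the origin). Starts standing on the red pad.
- blue_bottle: Blue bottle with a paper band and small black cap, loose, about 0.12 to 0.24 kg. Cylinder 48 mm in diameter up to 98 mm, then a shoulder and a 24 mm cap, 120 mm high in all. Origin: centre of its underside; z up its axis. Grip it round its straight upper body (60 to 98 mm above the origin). Starts standing on the blue pad.
- green_jar: White jar with a GREEN lid, the one to fetch, loose, 46 mm in diameter, 38 mm high, about 80 g. Origin: centre of its underside. It stands on the grey stand in the row behind the pads: directly behind one of the two tall bottles, 56 mm centre to centre (9 mm gap), beside the orange-lidded jar, 62 mm centre to centre (16 mm gap).
- orange_jar: White jar with an ORANGE lid, same size (46 mm diameter, 38 mm high), loose; a bystander beside the green-lidded jar, behind the other bottle. Origin: centre of its underside. Must stay within 12 mm of its place.
- stand: Grey slab, 140 mm (x) by 130 mm (y), top 10 mm above the table, fixed. Origin: centre of its underside. x points to its rear (away from the robot), y to its left. Front row: the two pads, side by side, 62 mm apart along y, in either order. Rear row: the two jars, standing on the slab itself. Finger room round can, bottle and jars is along x (for the jars, once the bottles are gone).
- red_pad: Red pad, 2 mm thick, fixed on the grey stand: the can's own place. 52 mm wide along y; along x it runs from -46 mm (front tab) to +26 mm (rear). Origin: underside, at the centre of the can's place, NOT of the pad; the can stands 2 mm above it. Axes as the stand's. 14 mm gap between standing can and bottle.
- blue_pad: Blue pad, the blue bottle's own place; same shape, origin and axes as the red pad.
- side_tray: Yellow open tray, fixed on the table, 120 mm (x) by 186 mm (y) outside, 30 mm high, walls and floor 5 mm thick; empty at the start, no dividers. Origin: centre of its underside; the inner floor is 5 mm above. Room for can and bottle side by side along y (for instance 42 mm either side of the centre).
- ring_mark: White disc with a black rim on the pale green work mat: where the green-lidded jar must go. Rim 62 mm in diameter, 2 mm thick, fixed. Origin: centre of its underside; the jar stands 2 mm above it. x points away from the robot, y to the left. The circuit board lies on the mat beside it along y, on one side or the other: about 100 mm centre to centre.
- circuit_board: Green circuit board with grey chip, 100 mm (x) by 80 mm (y), up to 11 mm high, loose on the mat; a bystander, to stay within 12 mm of its place. Origin: centre of its underside.

How it is judged (in metres and radians):
On the way, in this order (a step that is already met when the one before it is completed fails the run):
1. the red can and the blue bottle both stand released in the yellow tray (x of red_can in the frame of side_tray between -0.05 and 0.05 m and y of red_can in the frame of side_tray between -0.08 and 0.08 m and z of each of red_can, blue_bottle in the frame of side_tray below 0.012 m and angle between each of red_can, blue_bottle's own z axis and vertical below 0.12 rad and contact force between each of red_can, blue_bottle and the fingers below 0.05 N and linear speed of each of red_can, blue_bottle below 0.02 m/s and x of blue_bottle in the frame of side_tray between -0.05 and 0.05 m and y of blue_bottle in the frame of side_tray between -0.08 and 0.08 m), for 0.2 s.
2. the green-lidded jar stands released on the white disc while can and bottle are still in the tray (all of step 1 and horizontal distance between green_jar and ring_mark below 0.012 m and z of green_jar in the frame of ring_mark below 0.006 m and angle between green_jar's own z axis and vertical below 0.12 rad and contact force between green_jar and the fingers below 0.05 N and linear speed of green_jar below 0.02 m/s), for 0.2 s.
At the end, for the whole second after the job is handed in: The green-lidded jar stands upright on the white disc, the can on its red pad and the bottle on its blue pad, each within 12 mm of the centre, released and at rest; the orange-lidded jar and the circuit board are within 12 mm of where they were (horizontal distance between green_jar and ring_mark below 0.012 m and z of green_jar in the frame of ring_mark below 0.006 m and angle between each of green_jar, red_can, blue_bottle's own z axis and vertical below 0.12 rad and contact force between each of green_jar, red_can, blue_bottle and the fingers below 0.05 N and linear speed of each of green_jar, red_can, blue_bottle below 0.02 m/s and horizontal distance between red_can and red_pad below 0.012 m and z of red_can in the frame of red_pad below 0.006 m and horizontal distance between blue_bottle and blue_pad below 0.012 m and z of blue_bottle in the frame of blue_pad below 0.006 m and distance of each of orange_jar, circuit_board from where it was at the start of the episode below 0.012 m); the robot touches nothing.
It fails at once if the can, the bottle or a jar is tipped over (beyond about 35 degrees) (angle between any of red_can, blue_bottle, green_jar, orange_jar's own z axis and vertical above 0.6 rad).
It fails at once if the orange-lidded jar or the circuit board is shifted by more than 12 mm (distance of any of orange_jar, circuit_board from where it was at the start of the episode above 0.012 m).
It also fails if it takes over 134 s, if anything falls off the work surface, if the arm or the gripper's body presses on something with over 40 N, if the wrist force passes 120 N, or if a joint passes its speed limit or range.

## Robot

A 6-joint arm with a two-finger parallel gripper is mounted at the origin on the work surface. World frame = base frame: x ahead of the robot, y to its left, z up, the work surface at z = 0. Lengths are in mm, angles in degrees, forces in N, time in s.
With the tool pointing down it reaches from about 300 to 850 mm from the base axis. Payload 4.2 kg.
Tool frame: the origin (TCP) lies at the very end of the fingers, on their centre line; the grasp point (between the pads) lies 19 mm behind it (env.tcp_to_grasp is the distance from the TCP to the grasp point, in mm); z points along the fingers, y is the line along which they close (so a half turn about z gives the same grasp; the last joint's range is limited). The gripper opens to 91 mm and grips with 3 to 60 N. Pads are 32 mm wide; open, the fingers measure 118 mm over their backs; the gripper's body (76 mm by 178 mm) begins 60 mm behind the grasp point.
Start: joints at [-71.963, 18.312, 89.639, -0, 72.044, -1.146], TCP at [188.937, -543.089, 213.976] pointing down, gripper open.
Joint ranges: [-177.97, 177.97], [-48.28, 115.42], [12.27, 149.76], [-77.06, 257.06], [2.81, 150.46], [-146.56, 146.56]. Speed limits (degrees/s): [147.25, 147.25, 180, 180, 180, 180].

## Interface

Orientations are given as [roll, pitch, yaw] about the fixed x, y, z axes, in that order (R = Rz(yaw) Ry(pitch) Rx(roll)).
In Python, from workcell import env gives the robot as it stands.
- The arm moves only by the tool move_arm, never from a script. Its argument "plan" is a list of rows, each a list of 3 entries, a list of its own where there are three numbers: the shift along the world's x, y, z in cm, then the turn about the world's z in degrees, then the closure, from 0 (fully open) to 1 (shut). In form: [[[x, y, z], turn, claw], ...]. A call has 1 to 5 rows; each row shifts and turns the commanded pose from where the row before left it; what a row does not reach is not made up. A row lasts 1/10 s, in which the tool goes at most 50 mm and 8.59 degrees, less where a joint would pass 70% of its speed; a pose out of reach is approached as far as the arm can. A call is refused whole if a number of a shift passes 5 or a number of a turn 8.59, either way. A call with a gripper value outside its range is refused whole. The fingers move at their own pace and stop on an object; "squeeze" is the grip in N (left out, the last holds). Time passes only in rows, so rows that do not move let the fingers close. It gives the time, the measured TCP pose, the force, the opening and the grip force at its end, in the units of the state.
- env.state(): the state, without advancing time (a new reading comes with each control period).
- env.grab_frame(name): name is "scene" or "top" or "wrist"; returns a dict with "frame" (420x560x3 uint8, red, green, blue), "z_map" (420x560 float32, mm along the optical axis (not along the pixel's ray), 0 where there is no reading), "fovy" (degrees; the focal length in pixels is half the picture's height over the tangent of half this angle, whatever the lens; pixels are square), "cx", "cy" (the principal point, pixels), "position" and "orientation" of the camera in the world. Camera axes: x right, y down, z forward; pixel columns grow to the right and rows downward; lengths in mm; the calibration is good to about 2 mm. A picture is of the moment at which its call begins.
- env.job_done(): hands the job in; it is judged then, once.
Trained networks look in a picture, given as the dict that the camera call returned (one of the last four; its "shot" number tells which), for a name from the list of things; names that differ only in an ending like _2 or _b are one class to them, and where a whole thing is asked for, a point or a joint stands for the part that bears it (a point fixed in the world has none). Each returns a list of dicts, best first, with "score" (0 to 1); they miss things now and then, are a little off and sometimes report something else, mostly with a low value. They report only what shows in the picture. A call takes as long as a camera call.
- env.search_frame(picture, label): "point" ([column, row] in pixels, amid what is visible of it).
- env.landmark_of(picture, label): "point" ([column, row] in pixels: a listed point, or the origin of a listed thing).
The state is a dict: "time_s": time; "qpos": joint angles; "qvel": joint speeds; "effort": joint torques, N m; "ee_pos": TCP position; "ee_rot": TCP orientation; "force": force on the tool from outside, world axes, zero at the start; "torque": the same for the moment, N m; "gripper_width": finger opening in mm; "gripper_force": force on a finger pad.
Only numpy, scipy, OpenCV 4.12 (cv2) and the standard library are available. Lean on these libraries where they do the work, as an engineer would, in place of code of your own. Each camera call takes 0.05 s, during which the arm holds its last target. There are 200 camera calls.

## Working session

There is one attempt and no reset: what is moved stays moved. The work goes in short steps, Python scripts to look and compute and a tool call to move; the robot and the scene stay as the last step left them, time stands still between calls to the robot, and variables do not carry over. Pictures are saved under pics/ and viewed, at most 14 in all, crops included, and the job is handed in when it is done.

Besides the shell and the picture viewer there is one more tool, called after "Emit:" as name([rows], argument=value, ...), one row to a line, values as JSON. move_arm: Moves the arm, as the interface text tells. Its arguments: {"type":"object","properties":{"plan":{"type":"array","items":{"type":"array"}},"squeeze":{"type":"number"}},"required":["plan"]}

```bash
mkdir -p pics; ls; cat > h.py <<'E'
import numpy as np, cv2
from workcell import env
from scipy.spatial.transform import Rotation as R
def cam(f):
    o=np.array(f["orientation"],float)
    M=o if o.shape==(3,3) else R.from_euler('xyz',o,degrees=True).as_matrix()
    return M,np.array(f["position"],float),f["frame"].shape[0]/2/np.tan(np.radians(f["fovy"]/2))
def cloud(f):
    M,p,F=cam(f);z=f["z_map"];h,w=z.shape
    u,v=np.meshgrid(np.arange(w),np.arange(h))
    P=np.stack([(u-f["cx"])/F*z,(v-f["cy"])/F*z,z],-1)
    return P@M.T+p
def at_z(f,pt,z):
    M,p,F=cam(f);d=M@np.array([(pt[0]-f["cx"])/F,(pt[1]-f["cy"])/F,1])
    return p+d*(z-p[2])/d[2]
def save(f,n): cv2.imwrite("pics/"+n+".png",f["frame"][:,:,::-1])
E
python3 - <<'E'
from h import *
Z=dict(red_can=12,blue_bottle=12,green_jar=10,orange_jar=10,stand=0,red_pad=10,blue_pad=10,side_tray=0,ring_mark=1,circuit_board=1)
for n in("scene","top"):
    f=env.grab_frame(n);save(f,n+"0");print(n,f["orientation"],f["position"],f["fovy"])
    for k,z in Z.items():
        print(k,[(np.round(r["point"]),round(r["score"],2),np.round(at_z(f,r["point"],z))[:2]) for r in env.landmark_of(f,k)[:2]])
print(env.state())
E
```

```text
pics
scene [-146.35193588    0.5040048    87.34331448] [931.65500468 -27.69574535 626.17711364] 54.945603895765245
red_can [(array([267., 227.]), 0.86, array([552., -46.])), (array([264., 229.]), 0.36, array([557., -52.]))]
blue_bottle [(array([303., 224.]), 0.61, array([549.,  18.]))]
green_jar [(array([267., 252.]), 0.77, array([602., -48.]))]
orange_jar [(array([307., 252.]), 0.71, array([604.,  21.]))]
stand []
red_pad [(array([265., 227.]), 0.56, array([551., -49.]))]
blue_pad [(array([266., 253.]), 0.47, array([603., -50.])), (array([304., 228.]), 0.45, array([558.,  20.]))]
side_tray [(array([126., 244.]), 0.81, array([ 569., -297.]))]
ring_mark [(array([462., 216.]), 0.76, array([542., 312.]))]
circuit_board [(array([403., 203.]), 0.58, array([506., 211.]))]
top [-175.41651495   -0.8344322   -91.63808016] [486.61057929 -15.92023096 938.24079656] 48.028818388498266
red_can [(array([285., 216.]), 0.85, array([555., -47.]))]
blue_bottle [(array([250., 221.]), 0.58, array([549.,  22.])), (array([253., 222.]), 0.38, array([546.,  15.]))]
green_jar [(array([282., 188.]), 0.91, arra
[... 422 characters left out ...]
array([521., 213.]))]
{'time_s': 1.1, 'qpos': array([-7.19636057e+01,  1.83110466e+01,  8.96393330e+01,  3.33534361e-04,
        7.20433945e+01, -1.14482209e+00]), 'qvel': array([-0.02316634,  0.0479849 ,  0.05952677, -0.0141616 ,  0.03890237,
        0.04608751]), 'effort': array([-1.31774726e-03, -4.12369180e+01, -2.32231754e+01,  7.27441278e-02,
        3.76194378e-02, -2.17905310e-06]), 'ee_pos': array([ 188.93813032, -543.08924608,  213.98222799]), 'ee_rot': array([ 1.79993769e+02, -1.92845347e-04,  1.91811136e+01]), 'force': array([ 0.1187622 , -0.12226307,  0.5352652 ]), 'torque': array([-0.00390605, -0.00242454,  0.02054724]), 'gripper_force': 0.0, 'gripper_width': 90.95406595976823}
```

```bash
python3 - <<'E'
from h import *
def rect(m,C,name):
    n,l,s,_=cv2.connectedComponentsWithStats(m.astype(np.uint8))
    for i in range(1,n):
        if s[i,4]<60: continue
        q=C[l==i]; (c,sz,a)=cv2.minAreaRect(q[:,:2].astype(np.float32)); cc,r=cv2.minEnclosingCircle(q[:,:2].astype(np.float32))
        col=np.median(f["frame"][l==i],0)
        print(name,"n",s[i,4],"rect",np.round(c,1),np.round(sz,1),round(a,1),"circ",np.round(cc,1),round(r,1),"z",np.round(np.median(q[:,2]),1),"rgb",col)
for n in("top","scene"):
    f=env.grab_frame(n);C=cloud(f);z=C[...,2];ok=f["z_map"]>0;X,Y=C[...,0],C[...,1]
    ok&=(X>350)&(X<750)&(abs(Y)<450)
    print(n)
    rect(ok&(z>90)&(z<140),C,"tall");rect(ok&(z>44)&(z<54)&(X>575),C,"jar")
    rect(ok&(z>24)&(z<36)&(Y<-150),C,"tray")
    if n=="top":
        rect(ok&(z>6)&(z<54)&(abs(Y+10)<100),C,"stand")
        h=cv2.cvtColor(f["frame"],cv2.COLOR_RGB2HSV)
        rect(ok&(f["frame"].min(2)>200)&(Y>150),C,"disc"); rect(ok&(f["frame"].max(2)<60)&(Y>150),C,"rim")
E
```

```text
top
tall n 576 rect [552.2 -44.7] [46.  46.4] 87.9 circ [552.5 -44.9] 23.9 z 131.5 rgb [211. 209. 209.]
tall n 578 rect [548.8  17.2] [45.9 46. ] 89.2 circ [549.4  16.8] 23.9 z 114.7 rgb [ 55.  93. 185.]
jar n 460 rect [606.6  17.4] [43.8 46.7] 89.1 circ [606.5  18. ] 23.4 z 48.2 rgb [245. 144.  55.]
jar n 454 rect [607.9 -43.5] [43.9 44.5] 88.2 circ [608.2 -44.2] 23.3 z 48.3 rgb [ 68. 177. 103.]
tray n 873 rect [ 567.8 -295.1] [120.1 187.1] 7.7 circ [ 567.9 -295. ] 109.4 z 29.6 rgb [240. 208.  64.]
stand n 3353 rect [573.5 -14.2] [140.2 129.9] 1.8 circ [573.3 -13.6] 93.3 z 11.9 rgb [135. 139. 131.]
disc n 5256 rect [523.4 268.7] [201.5 161.1] 87.0 circ [523.4 267.2] 126.1 z 1.9 rgb [246. 254. 253.]
disc n 565 rect [536.9 311.8] [51.8 51.5] 88.0 circ [538.1 312.3] 27.1 z 4.2 rgb [255. 255. 255.]
disc n 214 rect [477.4 216. ] [59.9 13.5] 86.1 circ [476.6 216.2] 30.1 z 13.0 rgb [255. 255. 255.]
scene
tall n 866 rect [555.9 -44.7] [46.4 41.3] 86.0 circ [553.7 -44.6] 23.8 z 116.4 rgb [151.  144.  139.5]
tall n 779 rect [552.   17.2] [47.  44.7] 78.7 circ [549.8  16.9] 24.5 z 112.9 rgb [ 22.  73. 124.]
jar n 563 rect [606.5  18.8] [44.5 46. ] 87.9 circ [606.4  18.2] 23.6 z 47.9 rgb [219. 102.   0.]
jar n 573 rect [608.6 -43.6] [44.4 45.5] 87.7 circ [608.1 -43. ] 23.9 z 47.8 rgb [ 17. 133.  59.]
tray n 1283 rect [ 567.7 -295. ] [122.4 187.1] 7.5 circ [ 568.5 -294.1] 109.2 z 28.9 rgb [191. 154.   0.]
```

View pics/top0.png

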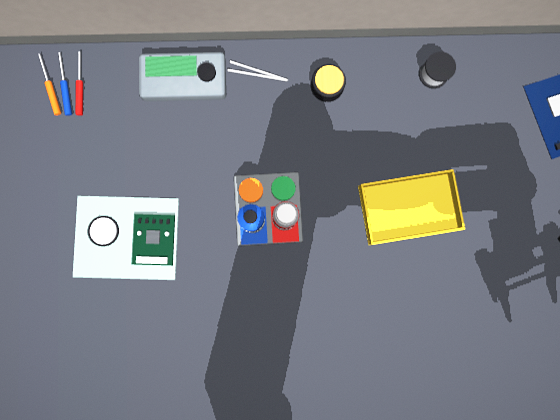

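View pics/scene0.png

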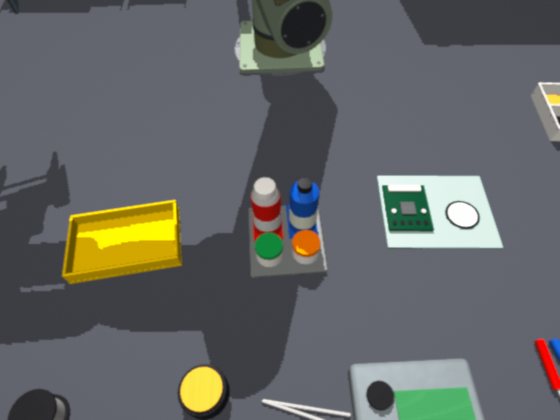

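The top view shows the can at (285,214), the bottle at (251,217), the green and orange lids at (283,188) and (250,190), the tray at (411,207) and the disc at (103,232). The scene view agrees. In both, the green jar is behind the can.

Emit:
move_arm([
  [[2.42,3.32,0],4.85,0],
  [[2.42,3.32,0],4.85,0],
  [[2.42,3.32,0],4.85,0],
  [[2.42,3.32,0],4.85,0],
  [[2.42,3.32,0],4.85,0],
], squeeze=25)

```text
time_s: 1.7
ee_pos: [310.7, -375.7, 214.1]
ee_rot: [180.0, -0.0, 43.6]
force: [0.7, -0.3, 0.5]
gripper_width: 91.3
gripper_force: 0.0
```

Emit:
move_arm([
  [[2.42,3.32,0],4.85,0],
  [[2.42,3.32,0],4.85,0],
  [[2.42,3.32,0],4.85,0],
  [[2.42,3.32,0],4.85,0],
  [[2.42,3.32,0],4.85,0],
])

```text
time_s: 2.2
ee_pos: [431.8, -209.6, 214.2]
ee_rot: [180.0, 0.0, 67.9]
force: [1.9, -0.6, -0.6]
gripper_width: 91.1
gripper_force: 0.0
```

Emit:
move_arm([
  [[2.42,3.32,0],4.85,0],
  [[2.42,3.32,0],4.85,0],
  [[2.42,3.32,0],4.85,0],
  [[2.42,3.32,0],4.85,0],
  [[2.42,3.32,0],4.85,0],
])

```text
time_s: 2.7
ee_pos: [552.8, -43.5, 214.1]
ee_rot: [180.0, 0.0, 92.1]
force: [-0.0, -0.6, 0.7]
gripper_width: 91.4
gripper_force: 0.0
```

Emit:
move_arm([
  [[0,0,0],0,0],
])

```text
time_s: 2.8
ee_pos: [554.4, -41.5, 213.7]
ee_rot: [179.9, -0.1, 92.2]
force: [-0.5, -1.3, -0.1]
gripper_width: 91.4
gripper_force: 0.0
```

Emit:
move_arm([
  [[0,0,-2.4],0,0],
  [[0,0,-2.4],0,0],
  [[0,0,-2.4],0,0],
  [[0,0,-1.2],0,0],
  [[0,0,0],0,0],
])

```text
time_s: 3.3
ee_pos: [550.5, -45.5, 128.5]
ee_rot: [-179.8, -0.0, 91.9]
force: [0.5, 0.0, 0.5]
gripper_width: 91.0
gripper_force: 0.0
```

```bash
python3 - <<'E'
from h import *
f=env.grab_frame("wrist");save(f,"w0");C=cloud(f);z=C[...,2];print(env.state()["ee_pos"],f["position"])
m=((f["z_map"]>0)&(z>85)&(z<150)&(abs(C[...,0]-550)<60)).astype(np.uint8)
n,l,s,_=cv2.connectedComponentsWithStats(m)
for i in range(1,n):
    if s[i,4]>300: q=C[l==i]; c,r=cv2.minEnclosingCircle(q[:,:2].astype(np.float32)); print(c,r,np.median(q[:,2]),s[i])
E
```

```text
[551.63190838 -45.52748226 129.87223483] [548.59455422  23.56932992 300.57668971]
(547.4918212890625, 17.442222595214844) 23.86504554748535 116.2452927211003 [ 241   99   81   83 5247]
(550.71484375, -44.351829528808594) 23.907026290893555 127.08327704396606 [ 246  197   75   71 4351]
(500.1061096191406, -42.075408935546875) 12.974409103393555 140.49918900039373 [173 226  31  42 563]
(600.569091796875, -38.96460723876953) 13.086590766906738 140.39059482628915 [362 226  32  42 572]
```

Emit:
move_arm([
  [[0,0,-2],0,0],
  [[0,0,-2],0,0],
  [[0,0,-2],0,0],
  [[0,0,0],0,0],
  [[0,0,0],0,1],
])

```text
time_s: 3.85
ee_pos: [552.9, -45.3, 71.3]
ee_rot: [179.9, 0.0, 91.9]
force: [1.0, -1.1, -0.5]
gripper_width: 85.9
gripper_force: 0.0
```

Emit:
move_arm([
  [[0,0,0],0,1],
  [[0,0,0],0,1],
  [[0,0,0],0,1],
  [[0,0,0],0,1],
  [[0,0,0],0,1],
])

```text
time_s: 4.35
ee_pos: [551.9, -45.1, 70.2]
ee_rot: [180.0, 0.0, 91.9]
force: [-0.8, -0.1, 1.0]
gripper_width: 47.6
gripper_force: 25.0
```

Emit:
move_arm([
  [[0,0,1],0,1],
  [[0,0,2],0,1],
  [[0,0,2],0,1],
  [[0,0,2],0,1],
  [[0,0,0.5],0,1],
])

```text
time_s: 4.85
ee_pos: [553.3, -45.2, 147.6]
ee_rot: [179.7, 0.0, 91.9]
force: [0.4, -0.6, -1.8]
gripper_width: 47.8
gripper_force: 24.9
```

Emit:
move_arm([
  [[0.1,-1.2,0],0,1],
  [[0.2,-2.4,0],0,1],
  [[0.2,-2.5,0],0,1],
  [[0.2,-2.5,0],0,1],
  [[0.2,-2.5,0],0,1],
])

```text
time_s: 5.35
ee_pos: [560.0, -157.7, 143.5]
ee_rot: [-179.8, -0.0, 91.9]
force: [-0.7, -0.8, -1.3]
gripper_width: 47.8
gripper_force: 24.9
```

Emit:
move_arm([
  [[0.2,-2.5,0],0,1],
  [[0.2,-2.5,0],0,1],
  [[0.2,-2.5,0],0,1],
  [[0.2,-2.5,0],0,1],
  [[0.2,-2.5,0],0,1],
])

```text
time_s: 5.85
ee_pos: [569.8, -282.7, 143.2]
ee_rot: [-179.8, -0.1, 91.9]
force: [0.6, -0.3, -0.3]
gripper_width: 47.4
gripper_force: 24.9
```

Emit:
move_arm([
  [[0.2,-2.5,0],0,1],
  [[0.1,-2,0],0,1],
  [[0,-1,0],0,1],
  [[0,0,0],0,1],
  [[0,0,0],0,1],
])

```text
time_s: 6.35
ee_pos: [573.6, -335.4, 144.6]
ee_rot: [-180.0, -0.1, 91.9]
force: [0.0, -0.8, -1.8]
gripper_width: 47.4
gripper_force: 24.9
```

Emit:
move_arm([
  [[0,0,-2],0,1],
  [[0,0,-2],0,1],
  [[0,0,-2],0,1],
  [[0,0,-1],0,1],
  [[0,0,-0.6],0,1],
])

```text
time_s: 6.85
ee_pos: [573.7, -335.0, 68.3]
ee_rot: [-179.9, -0.1, 92.0]
force: [0.3, 0.0, -1.9]
gripper_width: 47.9
gripper_force: 24.9
```

Emit:
move_arm([
  [[0,0,-0.3],0,1],
  [[0,0,-0.3],0,1],
  [[0,0,0],0,1],
  [[0,0,0],0,1],
])

```text
time_s: 7.25
ee_pos: [574.2, -336.3, 63.6]
ee_rot: [179.9, 0.0, 91.9]
force: [0.1, 0.3, -1.2]
gripper_width: 47.4
gripper_force: 24.9
```

Emit:
move_arm([
  [[0,0,0],0,0],
  [[0,0,0],0,0],
  [[0,0,0],0,0],
  [[0,0,0],0,0],
  [[0,0,0],0,0],
])

```text
time_s: 7.75
ee_pos: [574.0, -336.1, 63.1]
ee_rot: [180.0, 0.0, 91.9]
force: [0.0, 0.4, 0.1]
gripper_width: 85.1
gripper_force: 0.0
```

Emit:
move_arm([
  [[0,0,1],0,0],
  [[0,0,2],0,0],
  [[0,0,2],0,0],
  [[0,0,3],0,0],
  [[0,0,2],0,0],
])

```text
time_s: 8.25
ee_pos: [574.6, -336.5, 165.9]
ee_rot: [179.8, 0.1, 91.9]
force: [1.0, 0.3, -0.8]
gripper_width: 90.9
gripper_force: 0.0
```

Emit:
move_arm([
  [[-0.2,2,0],0,0],
  [[-0.2,3.3,0],0,0],
  [[-0.2,3.5,0],0,0],
  [[-0.2,3.5,0],0,0],
  [[-0.2,3.5,0],0,0],
])

```text
time_s: 8.75
ee_pos: [563.9, -176.9, 163.9]
ee_rot: [179.9, 0.0, 91.9]
force: [0.1, 1.2, -0.3]
gripper_width: 91.6
gripper_force: 0.0
```

Emit:
move_arm([
  [[-0.3,3.5,0],0,0],
  [[-0.3,3.5,0],0,0],
  [[-0.3,3.5,0],0,0],
  [[-0.3,3.5,0],0,0],
  [[-0.3,3.5,0],0,0],
])

```text
time_s: 9.25
ee_pos: [548.9, -1.7, 163.9]
ee_rot: [179.9, 0.0, 91.9]
force: [0.7, -0.0, 0.3]
gripper_width: 90.8
gripper_force: 0.0
```

Emit:
move_arm([
  [[0,2,0],0,0],
  [[0,0,0],0,0],
  [[0,0,0],0,0],
  [[0,0,0],0,0],
])

```text
time_s: 9.65
ee_pos: [549.1, 16.0, 163.3]
ee_rot: [180.0, 0.0, 91.9]
force: [-0.2, -0.8, -1.5]
gripper_width: 91.5
gripper_force: 0.0
```

```bash
python3 - <<'E'
from h import *
f=env.grab_frame("top");save(f,"t1");C=cloud(f);z=C[...,2];print(env.state()["ee_pos"])
m=((f["z_map"]>0)&(z>60)&(z<145)&(C[...,1]<-200)&(C[...,0]>480)&(C[...,0]<660)).astype(np.uint8)
n,l,s,_=cv2.connectedComponentsWithStats(m)
for i in range(1,n):
    if s[i,4]>100: q=C[l==i]; c,r=cv2.minEnclosingCircle(q[:,:2].astype(np.float32)); print(c,r,np.median(q[:,2]),s[i])
f=env.grab_frame("wrist");C=cloud(f);z=C[...,2]
m=((f["z_map"]>0)&(z>85)&(z<140)&(abs(C[...,0]-550)<60)).astype(np.uint8)
n,l,s,_=cv2.connectedComponentsWithStats(m)
for i in range(1,n):
    if s[i,4]>300: q=C[l==i]; c,r=cv2.minEnclosingCircle(q[:,:2].astype(np.float32)); print(c,r,np.median(q[:,2]),s[i])
# red pad
a=f["frame"].astype(int);m=((a[...,0]>100)&(a[...,0]>2*a[...,1])&(a[...,0]>2*a[...,2])&(z<25)&(f["z_map"]>0))
q=C[m];print("redpad",cv2.minAreaRect(q[:,:2].astype(np.float32)),len(q)); save(f,"w1")
E
```

```text
[549.07940231  15.85925779 163.1884083 ]
(575.052001953125, -335.2056579589844) 23.98747444152832 108.89174206308167 [426 184  36  29 768]
(547.5361938476562, 17.616737365722656) 23.922874450683594 115.65683798032138 [ 249  187   64   68 3396]
redpad ((539.611328125, -40.473392486572266), (71.7762680053711, 40.83920669555664), 1.7711843252182007) 1292
```

View pics/w1.png

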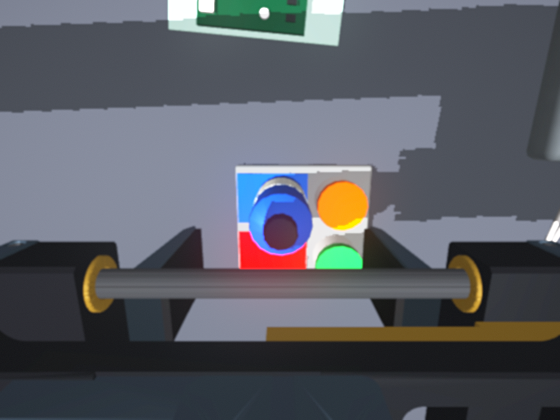

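The wrist view shows the bottle at (280,215), midway between the open fingers, with the orange lid at (342,205). I'm lowering the gripper onto it.

Emit:
move_arm([
  [[0,0.1,-2],0,0],
  [[-0.1,0,-2],0,0],
  [[0,0,-2],0,0],
  [[0,0,-2],0,0],
  [[0,0,-1.3],0,0],
])

```text
time_s: 10.25
ee_pos: [547.3, 16.9, 68.6]
ee_rot: [-179.9, 0.0, 91.9]
force: [-0.2, 0.2, -0.4]
gripper_width: 91.0
gripper_force: 0.0
```

Emit:
move_arm([
  [[0,0,0],0,0],
  [[0,0,0],0,0],
  [[0,0,0],0,1],
  [[0,0,0],0,1],
  [[0,0,0],0,1],
])

```text
time_s: 10.75
ee_pos: [548.3, 17.9, 70.7]
ee_rot: [179.9, 0.0, 91.9]
force: [0.5, -0.1, -0.3]
gripper_width: 70.3
gripper_force: 0.0
```

Emit:
move_arm([
  [[0,0,0],0,1],
  [[0,0,0],0,1],
  [[0,0,0],0,1],
  [[0,0,0],0,1],
  [[0,0,0],0,1],
])

```text
time_s: 11.25
ee_pos: [548.0, 17.9, 70.1]
ee_rot: [180.0, -0.0, 91.9]
force: [0.3, 0.7, 0.9]
gripper_width: 47.8
gripper_force: 25.0
```

Emit:
move_arm([
  [[0,0,1],0,1],
  [[0,0,2],0,1],
  [[0,0,2],0,1],
  [[0,0,2],0,1],
  [[0,0,0.5],0,1],
])

```text
time_s: 11.75
ee_pos: [549.3, 17.9, 147.5]
ee_rot: [179.7, 0.0, 91.9]
force: [-0.1, 0.9, -1.4]
gripper_width: 47.8
gripper_force: 25.0
```

Emit:
move_arm([
  [[0.1,-1.1,0],0,1],
  [[0.1,-2.3,0],0,1],
  [[0.1,-2.5,0],0,1],
  [[0.1,-2.5,0],0,1],
  [[0.1,-2.5,0],0,1],
])

```text
time_s: 12.25
ee_pos: [551.9, -92.6, 143.5]
ee_rot: [-179.8, -0.0, 91.9]
force: [1.0, 0.0, -1.9]
gripper_width: 47.4
gripper_force: 25.0
```

Emit:
move_arm([
  [[0.1,-2.5,0],0,1],
  [[0.1,-2.5,0],0,1],
  [[0.1,-2.5,0],0,1],
  [[0.1,-2.5,0],0,1],
  [[0.2,-2.5,0],0,1],
])

```text
time_s: 12.75
ee_pos: [557.6, -217.6, 143.3]
ee_rot: [-179.8, -0.1, 91.9]
force: [-1.0, 0.3, -1.2]
gripper_width: 47.5
gripper_force: 25.0
```

Emit:
move_arm([
  [[0.2,-2.2,0],0,1],
  [[0.1,-1.0,0],0,1],
  [[0,-0.5,0],0,1],
  [[0,0,0],0,1],
  [[0,0,0],0,1],
])

```text
time_s: 13.25
ee_pos: [561.6, -252.3, 144.7]
ee_rot: [-180.0, -0.0, 92.0]
force: [0.1, 0.3, -2.2]
gripper_width: 47.4
gripper_force: 25.0
```

Emit:
move_arm([
  [[0,0,-2],0,1],
  [[0,0,-2],0,1],
  [[0,0,-2],0,1],
  [[0,0,-1],0,1],
  [[0,0,-0.6],0,1],
])

```text
time_s: 13.75
ee_pos: [561.7, -252.2, 68.2]
ee_rot: [-179.9, -0.0, 92.0]
force: [-0.1, 0.8, -1.3]
gripper_width: 47.6
gripper_force: 25.0
```

Emit:
move_arm([
  [[0,0,-0.3],0,1],
  [[0,0,-0.3],0,1],
  [[0,0,0],0,1],
  [[0,0,0],0,1],
])

```text
time_s: 14.15
ee_pos: [562.3, -253.3, 63.5]
ee_rot: [179.9, 0.0, 91.9]
force: [-0.7, -0.4, -1.4]
gripper_width: 47.7
gripper_force: 25.0
```

Emit:
move_arm([
  [[0,0,0],0,0],
  [[0,0,0],0,0],
  [[0,0,0],0,0],
  [[0,0,0],0,0],
  [[0,0,0],0,0],
])

```text
time_s: 14.65
ee_pos: [562.0, -253.1, 63.1]
ee_rot: [180.0, 0.0, 91.9]
force: [0.3, 0.4, -0.0]
gripper_width: 85.0
gripper_force: 0.0
```

Emit:
move_arm([
  [[0,0,1],0,0],
  [[0,0,2],0,0],
  [[0,0,2],0,0],
  [[0,0,3],0,0],
  [[0,0,2],0,0],
])

```text
time_s: 15.15
ee_pos: [562.7, -253.4, 165.8]
ee_rot: [179.8, 0.1, 91.9]
force: [0.3, -0.2, -0.4]
gripper_width: 91.2
gripper_force: 0.0
```

```bash
cat > pads.py <<'E'
from h import *
def pads(n):
    f=env.grab_frame(n);C=cloud(f);z=C[...,2];X,Y=C[...,0],C[...,1]
    a=cv2.cvtColor(f["frame"],cv2.COLOR_RGB2HSV).astype(int);ok=(f["z_map"]>0)&(abs(X-560)<100)&(abs(Y+10)<90)&(z<25)&(a[...,1]>150)&(a[...,2]>60)
    for k,m in(("red",(a[...,0]<5)|(a[...,0]>172)),("blue",(a[...,0]>100)&(a[...,0]<130))):
        mm=cv2.morphologyEx((m&ok).astype(np.uint8),cv2.MORPH_OPEN,np.ones((3,3)))
        q=C[mm>0]
        c,s,an=cv2.minAreaRect(q[:,:2].astype(np.float32));y=np.radians(1.9)
        print(n,k,np.round(c,1),np.round(s,1),round(an,1),len(q),"place",np.round(np.array(c)+10*np.array([np.cos(y),np.sin(y)]),1),np.round(q[:,:2].mean(0),1))
    j=(f["z_map"]>0)&(z>44)&(z<54)&(X>575)&(X<640)&(abs(Y+10)<90)
    _,l,s,_=cv2.connectedComponentsWithStats(j.astype(np.uint8))
    for i in range(1,len(s)):
        if s[i,4]>100: print("jar",cv2.minEnclosingCircle(C[l==i][:,:2].astype(np.float32)))
    return f
E
python3 -c "
from pads import *
save(pads('top'),'t2');pads('scene')"
```

```text
top red [541.9 -46.6] [70.3 50.3] 2.0 905 place [551.9 -46.2] [541.8 -46.6]
top blue [539.2  15.7] [51.3 69.1] 88.8 919 place [549.2  16.1] [539.5  15.8]
jar ((606.328857421875, 17.72913932800293), 23.211627960205078)
jar ((608.1915283203125, -44.06663131713867), 23.287803649902344)
scene red [533.3 -46.6] [72.4 49.8] 2.9 739 place [543.3 -46.2] [535.9 -46.2]
scene blue [532.8  16.3] [76.3 50. ] 1.5 746 place [542.8  16.6] [534.3  15.6]
jar ((606.192626953125, 18.174175262451172), 23.55806541442871)
jar ((608.2833862304688, -43.615257263183594), 23.540624618530273)
```

View pics/t2.png

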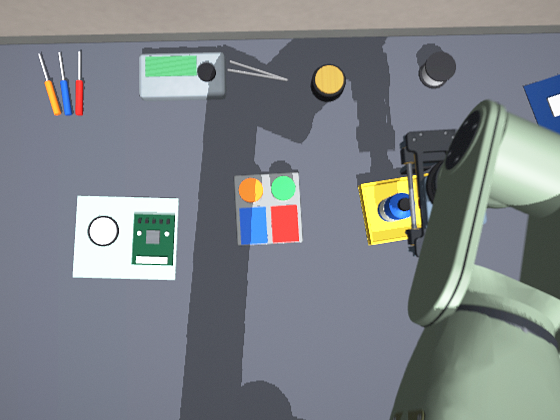

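The top view shows both pads clear, red at (285,224) and blue at (254,226), with the jars undisturbed at (250,190) and (283,188). The bottle stands in the tray at (397,207). The jar is next.

Emit:
move_arm([
  [[0.4,2,0],0,0],
  [[0.6,2.5,0],0,0],
  [[0.6,2.5,0],0,0],
  [[0.6,2.5,0],0,0],
  [[0.6,2.5,0],0,0],
])

```text
time_s: 15.75
ee_pos: [589.5, -132.0, 162.0]
ee_rot: [-179.9, -0.0, 91.9]
force: [0.1, -0.1, -0.1]
gripper_width: 90.9
gripper_force: 0.0
```

Emit:
move_arm([
  [[0.6,2.5,0],0,0],
  [[0.6,2.5,0],0,0],
  [[0.6,2.5,0],0,0],
  [[0,1.4,0],0,0],
  [[0,0,0],0,0],
])

```text
time_s: 16.25
ee_pos: [607.3, -42.7, 162.2]
ee_rot: [-179.9, -0.0, 92.1]
force: [0.5, 0.1, 0.4]
gripper_width: 91.3
gripper_force: 0.0
```

Emit:
move_arm([
  [[0,0,-2],0,0],
  [[0,0,-3],0,0],
  [[0,0,-2],0,0],
  [[0,0,-1],0,0],
  [[0,0,0],0,0],
])

```text
time_s: 16.75
ee_pos: [606.8, -45.0, 81.5]
ee_rot: [-179.8, -0.0, 91.9]
force: [-0.4, -0.2, 0.2]
gripper_width: 91.0
gripper_force: 0.0
```

```bash
python3 - <<'E'
from h import *
f=env.grab_frame("wrist");save(f,"w2");C=cloud(f);z=C[...,2];print(env.state()["ee_pos"])
m=((f["z_map"]>0)&(z>42)&(z<54)&(abs(C[...,0]-600)<60)).astype(np.uint8)
n,l,s,_=cv2.connectedComponentsWithStats(m)
for i in range(1,n):
    if s[i,4]>300: q=C[l==i]; c,r=cv2.minEnclosingCircle(q[:,:2].astype(np.float32)); print(c,r,np.median(q[:,2]),s[i])
E
```

```text
[607.77253292 -44.83889506  82.85389216]
(604.5122680664062, 18.419261932373047) 23.336727142333984 49.48321159413746 [ 246  101   74   76 4343]
(606.06884765625, -43.57400131225586) 23.60318946838379 49.46105895032929 [ 249  198   68   68 3593]
```

View pics/w2.png

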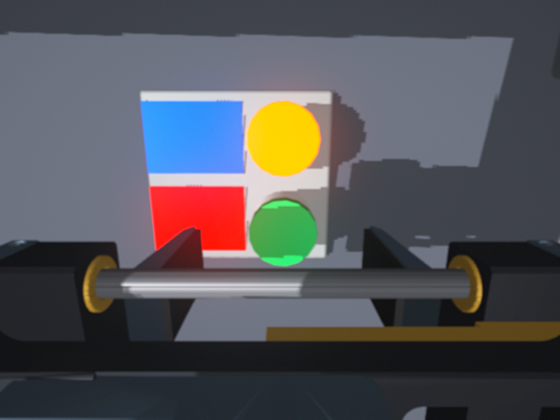

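The wrist view shows the green lid at (283,232) centred between the fingers. I'm lowering and gripping.

Emit:
move_arm([
  [[0,0.1,-2],0,0],
  [[0,0,-2],0,0],
  [[0,0,-1.5],0,0],
  [[0,0,-1],0,0],
  [[0,0,0],0,0],
])

```text
time_s: 17.3
ee_pos: [607.7, -43.3, 17.7]
ee_rot: [-180.0, -0.0, 91.9]
force: [0.3, -0.6, -0.9]
gripper_width: 91.1
gripper_force: 0.0
```

Emit:
move_arm([
  [[0,0,0],0,0],
  [[0,0,0],0,1],
  [[0,0,0],0,1],
  [[0,0,0],0,1],
  [[0,0,0],0,1],
], squeeze=15)

```text
time_s: 17.8
ee_pos: [608.1, -43.1, 18.3]
ee_rot: [180.0, 0.0, 91.9]
force: [0.2, 0.2, -0.1]
gripper_width: 61.7
gripper_force: 0.0
```

Emit:
move_arm([
  [[0,0,0],0,1],
  [[0,0,0],0,1],
  [[0,0,0],0,1],
  [[0,0,0],0,1],
])

```text
time_s: 18.2
ee_pos: [607.8, -43.1, 18.0]
ee_rot: [-180.0, -0.0, 91.9]
force: [-0.6, 0.8, 0.4]
gripper_width: 46.0
gripper_force: 15.0
```

Emit:
move_arm([
  [[0,0,1],0,1],
  [[0,0,2],0,1],
  [[0,0,2],0,1],
  [[0,0,2],0,1],
  [[0,0,1],0,1],
])

```text
time_s: 18.7
ee_pos: [609.1, -43.2, 100.4]
ee_rot: [179.8, 0.0, 91.9]
force: [-0.0, 0.0, -0.2]
gripper_width: 45.9
gripper_force: 15.0
```

Emit:
move_arm([
  [[-0.3,1.3,0],0,1],
  [[-0.5,2.4,0],0,1],
  [[-0.5,2.5,0],0,1],
  [[-0.5,2.5,0],0,1],
  [[-0.5,2.5,0],0,1],
])

```text
time_s: 19.2
ee_pos: [583.4, 70.6, 96.7]
ee_rot: [-179.9, -0.0, 91.9]
force: [0.3, -0.1, -0.2]
gripper_width: 45.6
gripper_force: 15.0
```

Emit:
move_arm([
  [[-0.5,2.5,0],0,1],
  [[-0.5,2.5,0],0,1],
  [[-0.5,2.5,0],0,1],
  [[-0.5,2.5,0],0,1],
  [[-0.5,2.5,0],0,1],
])

```text
time_s: 19.7
ee_pos: [558.3, 195.5, 96.8]
ee_rot: [-179.9, 0.0, 92.0]
force: [1.2, -0.5, -0.3]
gripper_width: 45.7
gripper_force: 15.0
```

Emit:
move_arm([
  [[-0.5,2.5,0],0,1],
  [[-0.5,2.5,0],0,1],
  [[-0.5,2.5,0],0,1],
  [[-0.5,2.5,0],0,1],
  [[-0.2,1.4,0],0,1],
])

```text
time_s: 20.2
ee_pos: [536.1, 310.0, 96.7]
ee_rot: [-179.9, 0.0, 92.0]
force: [0.6, -0.3, -1.3]
gripper_width: 45.6
gripper_force: 15.0
```

Emit:
move_arm([
  [[0,0,0],0,1],
  [[0,0,-2],0,1],
  [[0,0,-2],0,1],
  [[0,0,-1],0,1],
  [[0,0,0],0,1],
])

```text
time_s: 20.7
ee_pos: [536.9, 306.4, 46.2]
ee_rot: [-179.8, 0.1, 91.9]
force: [0.3, 0.2, -2.1]
gripper_width: 45.2
gripper_force: 15.0
```

```bash
python3 - <<'E'
from h import *
print(env.state()["ee_pos"])
f=env.grab_frame("scene");save(f,"s3");C=cloud(f);z=C[...,2]
m=((f["z_map"]>0)&(z<12)&(C[...,1]>265)&(C[...,1]<360)&(f["frame"].max(2)<70)&(abs(C[...,0]-537)<50))
q=C[m];print(cv2.minEnclosingCircle(q[:,:2].astype(np.float32)),len(q))
E
```

```text
[536.90151852 306.44857367  46.24563643]
((548.7305908203125, 306.954833984375), 26.938682556152344) 49
```

View pics/s3.png

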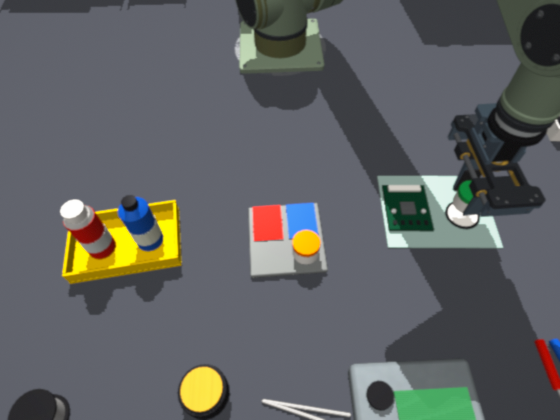

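The scene view shows the jar held just above the disc at (463,213), with the can and bottle upright in the tray at (92,232) and (142,225). I'll nudge +6 mm in y, lower and release.

Emit:
move_arm([
  [[0,0.6,0],0,1],
  [[0,0,-1.5],0,1],
  [[0,0,-1],0,1],
  [[0,0,-0.5],0,1],
  [[0,0,-0.3],0,1],
])

```text
time_s: 21.25
ee_pos: [537.9, 314.0, 14.8]
ee_rot: [-180.0, 0.0, 91.9]
force: [1.0, 0.8, -0.2]
gripper_width: 45.5
gripper_force: 15.0
```

Emit:
move_arm([
  [[0,0,-0.3],0,1],
  [[0,0,0],0,1],
  [[0,0,0],0,1],
])

```text
time_s: 21.55
ee_pos: [538.1, 314.0, 12.2]
ee_rot: [180.0, -0.0, 91.9]
force: [0.2, 0.9, -1.2]
gripper_width: 45.7
gripper_force: 15.0
```

Emit:
move_arm([
  [[0,-0.1,0],0,1],
  [[0,0,-0.2],0,1],
  [[0,0,0],0,1],
  [[0,0,0],0,1],
])

```text
time_s: 21.95
ee_pos: [538.2, 312.9, 11.9]
ee_rot: [179.9, -0.0, 91.9]
force: [-1.9, -1.1, 9.6]
gripper_width: 45.4
gripper_force: 15.0
```

Emit:
move_arm([
  [[0,0,0],0,0],
  [[0,0,0],0,0],
  [[0,0,0],0,0],
  [[0,0,0],0,0],
  [[0,0,0],0,0],
])

```text
time_s: 22.45
ee_pos: [537.8, 312.9, 9.7]
ee_rot: [-180.0, 0.0, 91.9]
force: [-0.1, 0.7, -0.1]
gripper_width: 83.2
gripper_force: 0.0
```

Emit:
move_arm([
  [[0,0,1],0,0],
  [[0,0,2],0,0],
  [[0,0,4],0,0],
  [[0,0,4],0,0],
  [[0,0,4],0,0],
])

```text
time_s: 22.95
ee_pos: [537.8, 312.8, 162.2]
ee_rot: [180.0, -0.0, 91.9]
force: [-0.1, -0.2, -0.2]
gripper_width: 91.2
gripper_force: 0.0
```

Emit:
move_arm([
  [[0,-2,0],0,0],
  [[0,-4,0],0,0],
  [[0.2,-4.5,0],0,0],
  [[0.2,-4.5,0],0,0],
  [[0.2,-4.5,0],0,0],
])

```text
time_s: 23.45
ee_pos: [543.2, 115.9, 159.9]
ee_rot: [-180.0, 0.0, 92.0]
force: [1.2, -0.2, -0.4]
gripper_width: 91.5
gripper_force: 0.0
```

Emit:
move_arm([
  [[0.3,-4.5,0],0,0],
  [[0.3,-4.5,0],0,0],
  [[0.3,-4.5,0],0,0],
  [[0.3,-4.5,0],0,0],
  [[0.3,-4.5,0],0,0],
])

```text
time_s: 23.95
ee_pos: [558.1, -109.2, 159.9]
ee_rot: [-180.0, -0.0, 91.9]
force: [0.8, 0.2, 0.5]
gripper_width: 91.0
gripper_force: 0.0
```

```bash
python3 - <<'E'
from h import *
print(env.state()["ee_pos"])
for n in("top","scene"):
    f=env.grab_frame(n);C=cloud(f);z=C[...,2];X,Y=C[...,0],C[...,1]
    for k,m in(("jar",(z>30)&(z<46)&(Y>260)&(Y<370)),("tray",(z>60)&(z<145)&(Y<-210)&(Y>-390))):
        _,l,s,_=cv2.connectedComponentsWithStats((m&(f["z_map"]>0)&(X>480)&(X<660)).astype(np.uint8))
        for i in range(1,len(s)):
            if s[i,4]>100: q=C[l==i];print(n,k,cv2.minEnclosingCircle(q[:,:2].astype(np.float32)),np.median(q[:,2]))
    if n=="top":
        m=(f["frame"].min(2)>200)&(Y>270)&(Y<355)&(abs(X-537)<32)
        print(env.landmark_of(f,"ring_mark"))
        M,p,F=cam(f)
    save(f,n+"4")
E
python3 -c "
import cv2
a=cv2.imread('pics/top4.png')[190:290,60:190];b=cv2.imread('pics/scene4.png')[150:270,370:510]
import numpy as np
cv2.imwrite('pics/c4.png',np.hstack([cv2.resize(a,(390,400)),cv2.resize(b,(400,400))]))"
```

```text
[ 558.08873611 -109.22652377  159.86077096]
top jar ((540.056884765625, 311.4197692871094), 23.495643615722656) 41.769432601556616
top tray ((575.3538208007812, -336.4761657714844), 23.879297256469727) 126.01998044332697
[{'point': [106.3, 230.2], 'score': 0.53}]
scene jar ((539.6903076171875, 312.3717041015625), 24.60869598388672) 41.14742629762793
scene tray ((564.5409545898438, -252.97386169433594), 24.557199478149414) 103.63044691299558
scene tray ((576.4715576171875, -334.6994934082031), 24.281192779541016) 105.21717060662286
```

View pics/c4.png

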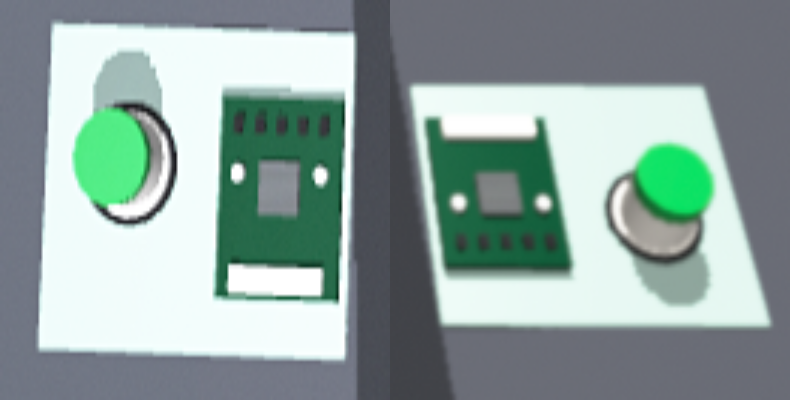

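The crop shows the green jar upright and released on the disc, and the depth data put it within about 3 mm of centre. Next I fetch the bottle back.

Emit:
move_arm([
  [[0.1,-3.5,0],0,0],
  [[0.1,-4,0],0,0],
  [[0.1,-4,0],0,0],
  [[0.1,-2.9,0],0,0],
  [[0,0,0],0,0],
])

```text
time_s: 24.6
ee_pos: [562.8, -253.2, 159.5]
ee_rot: [-180.0, 0.0, 91.8]
force: [0.1, 0.6, 0.4]
gripper_width: 91.2
gripper_force: 0.0
```

Emit:
move_arm([
  [[0,0,-2],0,0],
  [[0,0,-3],0,0],
  [[0,0,-3],0,0],
  [[0,0,-1.7],0,0],
  [[0,0,0],0,0],
])

```text
time_s: 25.1
ee_pos: [560.9, -248.2, 60.2]
ee_rot: [-179.7, -0.2, 92.0]
force: [-0.1, 0.3, -0.0]
gripper_width: 90.9
gripper_force: 0.0
```

Emit:
move_arm([
  [[0,0,0],0,0],
  [[0,0,0],0,1],
  [[0,0,0],0,1],
  [[0,0,0],0,1],
  [[0,0,0],0,1],
], squeeze=25)

```text
time_s: 25.6
ee_pos: [563.2, -251.2, 63.6]
ee_rot: [179.9, 0.0, 91.9]
force: [0.5, 0.0, 0.5]
gripper_width: 62.2
gripper_force: 0.0
```

Emit:
move_arm([
  [[0,0,0],0,1],
  [[0,0,0],0,1],
  [[0,0,0],0,1],
  [[0,0,0],0,1],
])

```text
time_s: 26.0
ee_pos: [562.8, -251.2, 63.0]
ee_rot: [-180.0, 0.0, 91.9]
force: [-0.0, 0.2, 1.0]
gripper_width: 47.3
gripper_force: 25.0
```

Emit:
move_arm([
  [[0,0,1],0,1],
  [[0,0,2],0,1],
  [[0,0,2],0,1],
  [[0,0,2],0,1],
  [[0,0,1],0,1],
])

```text
time_s: 26.5
ee_pos: [563.8, -251.4, 145.2]
ee_rot: [179.8, 0.1, 91.9]
force: [0.5, -0.1, -2.2]
gripper_width: 47.6
gripper_force: 25.0
```

Emit:
move_arm([
  [[-0.1,1.2,0],0,1],
  [[-0.1,2.4,0],0,1],
  [[-0.1,2.5,0],0,1],
  [[-0.1,2.5,0],0,1],
  [[-0.1,2.5,0],0,1],
])

```text
time_s: 27.0
ee_pos: [556.7, -138.1, 141.6]
ee_rot: [-179.9, -0.1, 91.9]
force: [0.3, -0.3, -1.7]
gripper_width: 47.6
gripper_force: 25.0
```

Emit:
move_arm([
  [[-0.1,2.5,0],0,1],
  [[-0.1,2.5,0],0,1],
  [[-0.1,2.5,0],0,1],
  [[-0.1,2.5,0],0,1],
  [[-0.1,2.5,0],0,1],
])

```text
time_s: 27.5
ee_pos: [551.5, -13.2, 141.7]
ee_rot: [-179.9, -0.0, 91.9]
force: [0.9, -0.2, -1.7]
gripper_width: 47.9
gripper_force: 25.0
```

Emit:
move_arm([
  [[-0.2,2,0],0,1],
  [[-0.2,1.0,0],0,1],
  [[0,0.4,0],0,1],
  [[0,0,0],0,1],
  [[0,0,0],0,1],
])

```text
time_s: 28.0
ee_pos: [548.9, 18.3, 142.8]
ee_rot: [-180.0, 0.0, 91.9]
force: [0.0, 0.0, -1.3]
gripper_width: 47.6
gripper_force: 25.0
```

Emit:
move_arm([
  [[0,0,0],0,1],
])

```text
time_s: 28.1
ee_pos: [549.0, 18.2, 142.9]
ee_rot: [180.0, 0.0, 91.9]
force: [0.4, 0.2, -1.3]
gripper_width: 47.6
gripper_force: 25.0
```

Emit:
move_arm([
  [[0,0.1,-1.5],0,1],
  [[0,0,-2],0,1],
  [[0,0,-2],0,1],
  [[0,0,-1],0,1],
  [[0,0,-0.3],0,1],
])

```text
time_s: 28.6
ee_pos: [548.3, 19.4, 73.9]
ee_rot: [-179.9, 0.0, 91.9]
force: [-0.1, -0.1, -1.1]
gripper_width: 47.8
gripper_force: 25.0
```

Emit:
move_arm([
  [[0,0,-0.2],0,1],
  [[0,0,-0.2],0,1],
  [[0,0,0],0,1],
  [[0,0,0],0,1],
])

```text
time_s: 29.0
ee_pos: [549.3, 19.9, 71.5]
ee_rot: [179.9, 0.0, 91.9]
force: [-0.3, -0.1, -0.9]
gripper_width: 47.9
gripper_force: 25.0
```

```bash
python3 - <<'E'
from h import *
print(env.state()["ee_pos"])
f=env.grab_frame("scene");save(f,"s5");cv2.imwrite("pics/c5.png",cv2.resize(f["frame"][130:290,220:360,::-1],None,fx=3.5,fy=3.5))
E
```

```text
[549.31055326  19.91840262  71.5228061 ]
```

View pics/c5.png

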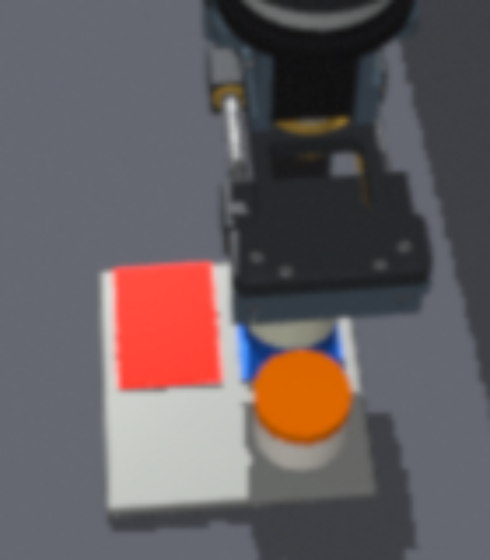

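The crop shows the bottle centred over the blue pad at (290,345), with the pad's blue showing evenly on both sides. I'll lower the last bit and release.

Emit:
move_arm([
  [[0,-0.1,-0.1],0,1],
  [[0,0,-0.1],0,1],
  [[0,0,0],0,1],
  [[0,0,0],0,1],
])

```text
time_s: 29.45
ee_pos: [549.2, 18.8, 70.0]
ee_rot: [179.9, 0.0, 91.9]
force: [-2.0, 0.1, 5.5]
gripper_width: 47.5
gripper_force: 25.0
```

Emit:
move_arm([
  [[0,0,0],0,0],
  [[0,0,0],0,0],
  [[0,0,0],0,0],
  [[0,0,0],0,0],
  [[0,0,0],0,0],
])

```text
time_s: 29.95
ee_pos: [548.9, 18.9, 68.8]
ee_rot: [-180.0, 0.0, 91.9]
force: [-0.5, 0.1, -0.6]
gripper_width: 84.8
gripper_force: 0.0
```

Emit:
move_arm([
  [[0,0,1],0,0],
  [[0,0,2],0,0],
  [[0,0,2],0,0],
  [[0,0,3],0,0],
  [[0,0,1],0,0],
])

```text
time_s: 30.45
ee_pos: [550.8, 19.0, 162.5]
ee_rot: [179.6, 0.0, 91.9]
force: [0.7, -0.1, 0.3]
gripper_width: 91.2
gripper_force: 0.0
```

Emit:
move_arm([
  [[0.1,-2.4,0],0,0],
  [[0.2,-3.5,0],0,0],
  [[0.2,-3.5,0],0,0],
  [[0.2,-3.5,0],0,0],
  [[0.2,-3.5,0],0,0],
])

```text
time_s: 30.95
ee_pos: [557.7, -146.4, 158.7]
ee_rot: [-180.0, -0.0, 91.9]
force: [-0.2, 0.6, -0.6]
gripper_width: 91.2
gripper_force: 0.0
```

Emit:
move_arm([
  [[0.2,-3.5,0],0,0],
  [[0.3,-3.5,0],0,0],
  [[0.3,-3.5,0],0,0],
  [[0.3,-3.5,0],0,0],
  [[0.3,-3.5,0],0,0],
])

```text
time_s: 31.45
ee_pos: [571.7, -321.4, 158.5]
ee_rot: [-180.0, -0.0, 91.9]
force: [0.5, 0.2, -0.7]
gripper_width: 91.6
gripper_force: 0.0
```

Emit:
move_arm([
  [[0.2,-1.6,0],0,0],
  [[0,0,0],0,0],
  [[0,0,0],0,0],
  [[0,0,0],0,0],
])

```text
time_s: 31.85
ee_pos: [573.9, -334.3, 159.0]
ee_rot: [-180.0, -0.1, 92.0]
force: [-0.2, 0.3, -0.7]
gripper_width: 91.1
gripper_force: 0.0
```

Emit:
move_arm([
  [[0,-0.1,-2],0,0],
  [[0,0,-3],0,0],
  [[0,0,-3],0,0],
  [[0,0,-1.6],0,0],
  [[0,0,0],0,0],
])

```text
time_s: 32.35
ee_pos: [572.4, -334.5, 60.4]
ee_rot: [-179.7, -0.2, 92.0]
force: [0.3, -0.6, 0.0]
gripper_width: 91.5
gripper_force: 0.0
```

Emit:
move_arm([
  [[0,0,0],0,0],
  [[0,0,0],0,0],
  [[0,0,0],0,1],
  [[0,0,0],0,1],
  [[0,0,0],0,1],
])

```text
time_s: 32.85
ee_pos: [574.1, -337.3, 63.6]
ee_rot: [179.9, 0.0, 91.9]
force: [0.5, -0.5, 0.4]
gripper_width: 70.4
gripper_force: 0.0
```

Emit:
move_arm([
  [[0,0,0],0,1],
  [[0,0,0],0,1],
  [[0,0,0],0,1],
  [[0,0,0],0,1],
  [[0,0,0],0,1],
])

```text
time_s: 33.35
ee_pos: [573.9, -337.1, 62.9]
ee_rot: [-180.0, -0.0, 91.9]
force: [0.0, -0.4, 0.5]
gripper_width: 47.9
gripper_force: 25.0
```

Emit:
move_arm([
  [[0,0,1],0,1],
  [[0,0,2],0,1],
  [[0,0,2],0,1],
  [[0,0,2],0,1],
  [[0,0,1],0,1],
])

```text
time_s: 33.85
ee_pos: [574.7, -337.6, 145.5]
ee_rot: [179.8, 0.1, 91.9]
force: [-0.0, -0.3, -1.3]
gripper_width: 47.7
gripper_force: 25.0
```

Emit:
move_arm([
  [[-0.1,1.2,0],0,1],
  [[-0.2,2.4,0],0,1],
  [[-0.2,2.5,0],0,1],
  [[-0.2,2.5,0],0,1],
  [[-0.2,2.5,0],0,1],
])

```text
time_s: 34.35
ee_pos: [563.7, -223.9, 141.6]
ee_rot: [-179.9, -0.1, 91.9]
force: [-0.1, -0.5, -1.6]
gripper_width: 47.7
gripper_force: 25.0
```

Emit:
move_arm([
  [[-0.2,2.5,0],0,1],
  [[-0.2,2.5,0],0,1],
  [[-0.2,2.5,0],0,1],
  [[-0.2,2.5,0],0,1],
  [[-0.2,2.5,0],0,1],
])

```text
time_s: 34.85
ee_pos: [553.5, -99.1, 141.7]
ee_rot: [-179.9, -0.1, 91.9]
force: [0.5, -0.1, -1.3]
gripper_width: 47.8
gripper_force: 25.0
```

Emit:
move_arm([
  [[-0.2,2.5,0],0,1],
  [[-0.1,2,0],0,1],
  [[0,0.9,0],0,1],
  [[0,0,0],0,1],
  [[0,0,0],0,1],
])

```text
time_s: 35.35
ee_pos: [551.7, -47.4, 142.6]
ee_rot: [-180.0, 0.0, 92.0]
force: [-0.1, -0.4, -0.6]
gripper_width: 47.6
gripper_force: 25.0
```

Emit:
move_arm([
  [[0,0,0],0,1],
])

```text
time_s: 35.45
ee_pos: [551.9, -47.9, 142.8]
ee_rot: [-180.0, 0.0, 91.9]
force: [0.2, -0.7, -1.5]
gripper_width: 47.6
gripper_force: 25.0
```

```bash
python3 - <<'E'
from h import *
print(env.state()["ee_pos"])
f=env.grab_frame("scene");cv2.imwrite("pics/c6.png",cv2.resize(f["frame"][110:290,210:360,::-1],None,fx=3.2,fy=3.2))
E
```

```text
[551.91062229 -47.87425603 142.77636619]
```

View pics/c6.png

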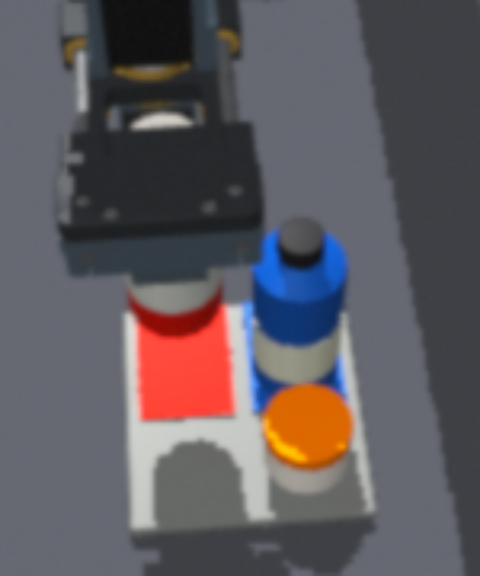

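The crop shows the bottle upright on the blue pad at (300,320) and the can hanging over the red pad at (177,300). I'm lowering the can.

Emit:
move_arm([
  [[0,0.1,-1.5],0,1],
  [[0,0,-2],0,1],
  [[0,0,-2],0,1],
  [[0,0,-1],0,1],
  [[0,0,-0.3],0,1],
])

```text
time_s: 36.0
ee_pos: [551.3, -46.6, 73.9]
ee_rot: [-179.9, -0.0, 91.9]
force: [0.8, 0.3, -2.0]
gripper_width: 47.6
gripper_force: 25.0
```

Emit:
move_arm([
  [[0,0,-0.2],0,1],
  [[0,0,-0.2],0,1],
  [[0,0,0],0,1],
  [[0,0,0],0,1],
])

```text
time_s: 36.4
ee_pos: [552.3, -46.1, 71.5]
ee_rot: [179.9, 0.0, 91.9]
force: [-0.3, 1.5, -0.9]
gripper_width: 47.6
gripper_force: 25.0
```

Emit:
move_arm([
  [[0,0,-0.1],0,1],
  [[0,0,0],0,1],
  [[0,0,0],0,1],
])

```text
time_s: 36.7
ee_pos: [552.0, -46.1, 70.1]
ee_rot: [180.0, 0.0, 91.9]
force: [0.9, -0.1, -1.4]
gripper_width: 47.4
gripper_force: 25.0
```

Emit:
move_arm([
  [[0,0,0],0,0],
  [[0,0,0],0,0],
  [[0,0,0],0,0],
  [[0,0,0],0,0],
  [[0,0,0],0,0],
])

```text
time_s: 37.2
ee_pos: [552.0, -46.1, 70.1]
ee_rot: [180.0, 0.0, 91.9]
force: [0.2, 0.5, -0.4]
gripper_width: 84.9
gripper_force: 0.0
```

Emit:
move_arm([
  [[0,0,1],0,0],
  [[0,0,2],0,0],
  [[0,0,2],0,0],
  [[0,0,3],0,0],
  [[0,0,3],0,0],
])

```text
time_s: 37.7
ee_pos: [551.7, -46.0, 181.6]
ee_rot: [180.0, -0.0, 91.9]
force: [0.3, 0.6, 0.2]
gripper_width: 91.6
gripper_force: 0.0
```

Emit:
move_arm([
  [[0,-2,0],0,0],
  [[0,-3.5,0],0,0],
  [[0,-3.5,0],0,0],
  [[0,-3.5,0],0,0],
  [[0,-3.5,0],0,0],
])

```text
time_s: 38.2
ee_pos: [551.9, -207.4, 180.9]
ee_rot: [179.9, 0.0, 91.9]
force: [0.2, -1.5, 0.2]
gripper_width: 91.3
gripper_force: 0.0
```

Emit:
move_arm([
  [[0,-3.5,0],0,0],
  [[0,-2,0],0,0],
  [[0,0,0],0,0],
  [[0,0,0],0,0],
  [[0,0,0],0,0],
])

```text
time_s: 38.7
ee_pos: [552.0, -259.7, 180.1]
ee_rot: [-180.0, -0.0, 92.0]
force: [0.0, 0.4, -0.9]
gripper_width: 91.4
gripper_force: 0.0
```

```bash
python3 - <<'E'
from h import *
print(env.state()["ee_pos"])
for n in("top","scene"):
    f=env.grab_frame(n);C=cloud(f);z=C[...,2];X,Y=C[...,0],C[...,1]
    for k,m in(("gjar",(z>30)&(z<46)&(Y>260)&(Y<370)),("tall",(z>90)&(z<145)&(abs(Y+10)<90)),("ojar",(z>44)&(z<54)&(abs(Y+10)<90)&(X>580))):
        _,l,s,_=cv2.connectedComponentsWithStats((m&(f["z_map"]>0)&(X>480)&(X<660)).astype(np.uint8))
        for i in range(1,len(s)):
            if s[i,4]>100: q=C[l==i];print(n,k,cv2.minEnclosingCircle(q[:,:2].astype(np.float32)))
    save(f,n+"7")
E
```

```text
[ 551.95296998 -259.68501569  180.12006209]
top gjar ((539.8562622070312, 311.3158874511719), 23.60317611694336)
top tall ((553.5003662109375, -45.41085433959961), 23.840791702270508)
top tall ((550.3663330078125, 15.528560638427734), 23.848834991455078)
top ojar ((606.5747680664062, 17.81373405456543), 23.28859519958496)
scene gjar ((540.0184326171875, 311.4100341796875), 24.465194702148438)
scene tall ((553.9939575195312, -44.71548843383789), 23.921720504760742)
scene tall ((551.0346069335938, 16.182119369506836), 24.094633102416992)
scene ojar ((606.338134765625, 18.39552879333496), 23.3813533782959)
```

View pics/scene7.png

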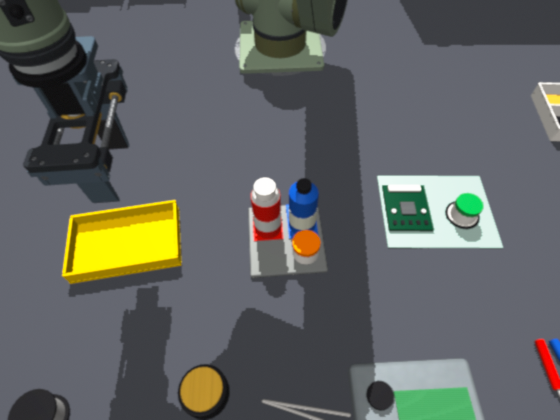

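The final scene shows the can at (266,210) and the bottle at (303,210) on their pads. The green jar is on the disc at (466,210) and the orange jar hasn't moved. Everything measures within about 3 mm, so I'm handing in.

```bash
python3 -c "
from workcell import env
print(env.job_done())"
```

```text
the job is handed in; nothing more can be done
None
```

The job is handed in, and no verdict came back: by camera the green jar is on the disc and the can and bottle are back on their pads (each about 3 mm or less off centre), all upright and released, with the orange jar unmoved and the circuit board checked only by eye.

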